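# Park the vacuum pump just past compression and set its brake

### The arm

A 6-joint arm with a two-finger parallel gripper is mounted at the origin on the work surface. World frame = base frame: x ahead of the robot, y to its left, z up, the work surface at z = 0. Lengths are in m, angles in rad, forces in N, time in s.
With the tool pointing down it reaches from about 0.275 to 1 m from the base axis. Payload 8.4 kg.
Tool frame: the origin (TCP) lies on the centre line of the jaws, within the pads' length; the fingertips stand 17 mm ahead of it and the grasp point (between the pads) lies 2 mm behind it (bot.tcp_to_tips is the y of the fingertips in the tool frame, in m); y points along the fingers, z is the direction in which the jaws open and shut, and the axes are right-handed (so a half turn about y gives the same grasp; the last joint's range is limited). The gripper opens to 85 mm and grips with 20 to 120 N. Pads are 22 mm wide; open, the fingers measure 114 mm over their backs; the gripper's body (76 mm by 85 mm) begins 54 mm behind the grasp point. The pads swing forward as they close: fully open they stand 13 mm farther back than shut.
Start: joints at [-1.315, 0.353, 1.633, -0, 1.155, -0.002], TCP at [0.159, -0.604, 0.248] pointing down, gripper open.
Joint ranges: [-2.63, 2.63], [-0.92, 2.1], [0.06, 2.66], [-1.3, 4.44], [0, 2.69], [-3.02, 3.02]. Speed limits (rad/s): [2.22, 2.22, 2.79, 3.14, 3.14, 3.14].

### API

Orientations are given as a unit quaternion [x, y, z, w].
In Python, from workcell import bot, hand, kinematics, get_obs, vision, hand_in gives the robot as it stands. The module is installed in compiled form; this text tells all that it offers. Calls block until the motion is done:
- bot.reach(position, orientation): joint-space move of the TCP to a pose.
- bot.servo_line(position, ori=None, velocity=0.15): straight line of the TCP; ori=None keeps the orientation; velocity is the mean speed in m/s.
- bot.goto_joints(angles): joint-space move.
- hand.move_gripper(opening, strength=None): finger opening in m; strength is the grip in N (None keeps the last); returns when the fingers have stopped.
- bot.dwell(seconds).
- kinematics.solve_ik(position, orientation): joint angles nearest the present ones, or None.
- get_obs(): the state.
- vision.read_camera(name): name is "scene" or "top" or "wrist"; returns a dict with "frame" (384x512x3 uint8, red, green, blue), "intrinsics" (3x3 intrinsics, pixels), "dist" ([k1, k2, p1, p2, k3] as OpenCV has them; the pictures are not rectified), "view" (4x4, takes a point from world to camera coordinates). Camera axes: x right, y down, z forward; pixel columns grow to the right and rows downward; lengths in m; the calibration is good to about 2 mm. A picture is of the moment at which its call begins. There is no depth.
A pose or a line that the arm cannot do raises bot.IKError and nothing moves.
- hand_in(): hands the job in, once; it reports no verdict.
The state is a dict: "time_s": time; "joint_pos": joint angles; "joint_vel": joint speeds; "joint_efforts": joint torques, N m; "position": TCP position; "orientation": TCP orientation; "wrist_force": force on the tool from outside, world axes, zero at the start; "ft_torque": the same for the moment, N m; "gripper_width": finger opening in m.
Only numpy, scipy, OpenCV 4.12 (cv2) and the standard library are available. Lean on these libraries where they do the work, as an engineer would, in place of code of your own. Each camera call takes 0.05 s, during which the arm holds its last target.

### The job

Park the small bench vacuum pump so that it can be moved: turn its flywheel slowly clockwise (seen from above) by the knob, gently, until you feel the compression stiffen to its peak, and stop and let go just past that peak, as the resistance falls away; never swing on round beyond it. Then slide the brake gently fully home towards the wheel, leaving the wheel as parked and the other things on the bench alone.

Things in the scene. Friction and masses are not known exactly. Their poses are not given: they have to be found in the camera images.
- axis (a point): Point on the upright axis of the pump's flywheel, at its flat top, 150 mm above the bench. Wheel: level aluminium disc, radius 100 mm, 28 mm thick, on a fixed white pump. This frame is the pump's and does not turn with the wheel: z up, x to the finned cylinder, +y from the brake to the wheel. White housing: x -115 to 115, y -200 to 130 mm from here, its top 110 mm above the bench.
- knob (a point): Centre of the round black upright knob on the flywheel, 70 mm from the axis, 24 mm across, free to spin on its pin; it spans 155 to 210 mm above the bench, this point 185 mm. Use under 50 N per finger. The peak comes 0.6 to 2.5 rad clockwise of the start; the crank (joint shaft, not measured) sits at any angle to the knob, so only feel finds it.
- flywheel: The wheel with the knob; its origin is on the axis 122 mm up, its +x points to the knob. Pushed along the knob's circle it drags with 9 N and stays where left. Compression adds to this from 0.3 rad before the peak (up to 16-19 N in all), is gone 0.35 rad past the peak, then helps for 0.6 rad, never enough to turn the wheel by itself.
- brake_grip (a point): Centre of the black upright grip block of the brake slide on the pump's top, at the wheel's -y side: 24 mm in the pump's x, 14 mm in y, spans 115 to 160 mm above the bench, this point 140 mm. Push it from behind (-y side) or pinch it, under 35 N per finger. About 40 mm of bare slide lie between it and the rubber shoe at the +y end, which is 149 mm high.
- brake (a joint): Travel of the brake slide in m: 0 to 0.004 at the start (off), 0.025 fully home at its hard stop, where the shoe meets the rim. It moves along the pump's +y, drags with about 3 N and stays where it is left.
- box_mid (a point): Bystander: grey slide box lying on the bench, 90 by 170 by 32 mm; its centre.
- bottle_mid (a point): Bystander: small amber bottle standing on the bench, 40 mm across, 70 mm tall; its centre.
- jar_mid (a point): Bystander: white open jar standing on the bench, 60 mm across, 85 mm tall; its centre.

How it is judged:
By the outcome, as a careful person would: the job done as asked, in the order asked, and still so for the second after the job is handed in, with the robot touching nothing.
It also fails if it takes over 70 s, if anything falls off the work surface, if the arm or the gripper's body presses on something with over 40 N, if the wrist force passes 120 N, or if a joint passes its speed limit or range.

## Working session

There is one attempt and no reset: what is moved stays moved. The work goes in short steps, each a Python script; the robot and the scene stay as the last script left them, time stands still between calls to the robot, and variables do not carry over. Pictures are saved under pics/ and viewed, and the job is handed in when it is done.

```bash
mkdir -p pics; python3 - <<'E'
from workcell import bot, hand, kinematics, get_obs, vision
import cv2
o=get_obs();print(o)
for n in("scene","top","wrist"):
    d=vision.read_camera(n);cv2.imwrite(f"pics/{n}0.png",cv2.resize(d["frame"][:,:,::-1],None,fx=1.5,fy=1.5,interpolation=cv2.INTER_CUBIC))
    print(n,d["intrinsics"],d["dist"],d["view"])
E
```

```text
{'time_s': 0.0, 'joint_pos': array([-1.31540020e+00,  3.53666990e-01,  1.63414888e+00, -8.74184901e-06,
        1.15516745e+00, -2.39399074e-03]), 'joint_vel': array([-0.00034814, -0.00146174,  0.00064648,  0.00079995,  0.00025426,
        0.00066513]), 'joint_efforts': array([ 1.20103363e-03, -6.05252123e+01, -3.42066765e+01,  7.03709202e-05,
        9.48343717e-03,  5.13892417e-05]), 'position': array([ 0.15922728, -0.60391029,  0.24754357]), 'orientation': array([-0.09095646,  0.70172806, -0.70075327,  0.09082679]), 'wrist_force': array([ 0.3672649 , -0.57513178,  0.63383184]), 'ft_torque': array([0.03307929, 0.04601992, 0.02135155]), 'gripper_width': 0.08511022867256794}
scene [[366.76297536   0.         265.17574537]
 [  0.         366.76297536 191.03083754]
 [  0.           0.           1.        ]] [-0.01845065  0.          0.          0.          0.        ] [[ 0.38846766  0.92130242 -0.01716746 -0.2630434 ]
 [ 0.71033097 -0.31127499 -0.63129849 -0.29426113]
 [-0.58696063  0.23304447 -0.77534992  1.44436381]
 [ 0.          0.          0.          1.        ]]
top [[461.10872674   0.         254.73960395]
 [  0.         461.10872674 198.14646707]
 [  0.           0.           1.        ]] [0.00800606 0.         0.         0.         0.        ] [[ 0.0243471  -0.99965381  0.00997367  0.00652769]
 [-0.99234431 -0.02537498 -0.12086722  0.5868751 ]
 [ 0.12107846 -0.00695455 -0.99261858  1.31800094]
 [ 0.          0.          0.          1.        ]]
wrist [[341.80535194   0.         254.52883415]
 [  0.         341.80535194 191.86485001]
 [  0.           0.           1.        ]] [-0.09380839  0.          0.          0.          0.        ] [[ 2.54512613e-01 -9.67069234e-01 -6.53306627e-04 -6.24128623e-01]
 [-9.21851008e-01 -2.42816159e-01  3.02044753e-01 -3.88718539e-02]
 [-2.92256822e-01 -7.62719480e-02 -9.53293523e-01  3.79121719e-01]
 [ 0.00000000e+00  0.00000000e+00  0.00000000e+00  1.00000000e+00]]
```

View pics/scene0.png

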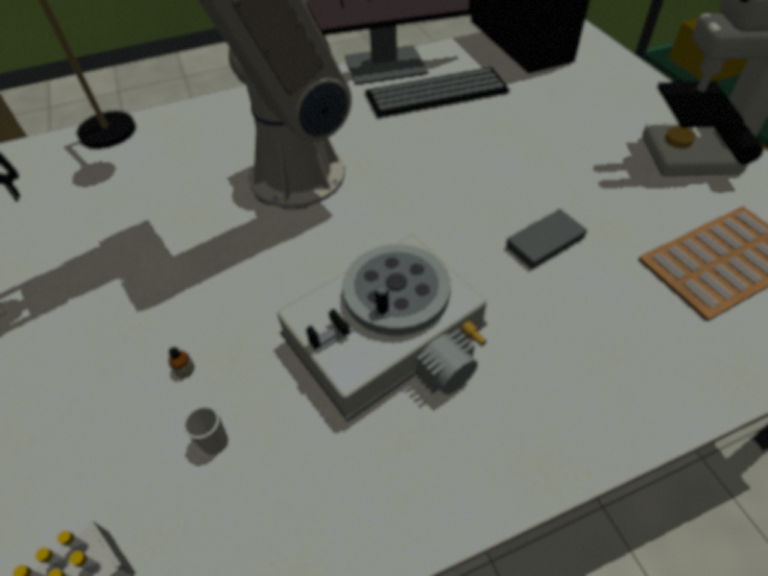

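View pics/top0.png

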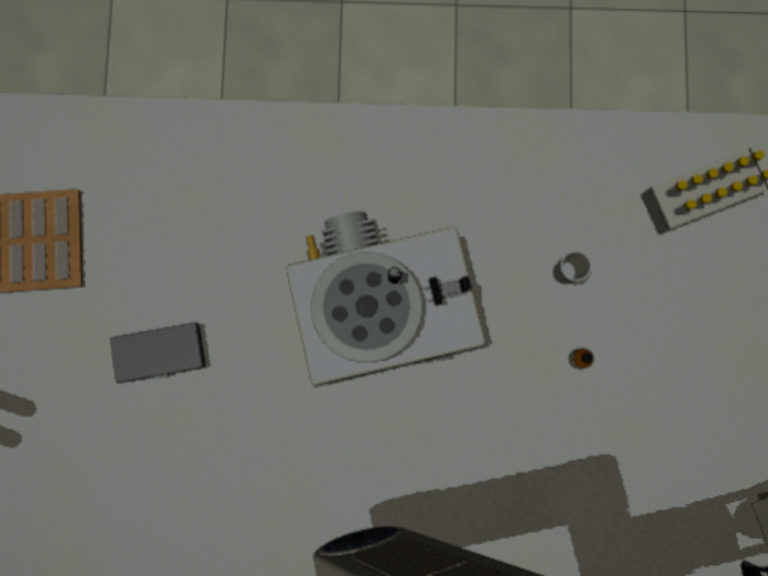

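The scene view shows the pump ahead of the arm. In the top view (x1.5) the wheel is at about (367,306), the knob at about (395,275) and the brake to the right: shoe at (436,291), grip at (465,285). I'll enlarge both.

```bash
python3 - <<'E'
import cv2
from workcell import vision
import numpy as np
def crop(n,x0,y0,x1,y1,f,out):
    im=vision.read_camera(n)["frame"][y0:y1,x0:x1,::-1]
    im=cv2.resize(im,None,fx=f,fy=f,interpolation=cv2.INTER_CUBIC)
    im=np.clip(im.astype(float)*1.5,0,255).astype(np.uint8)
    for x in range((x0//10+1)*10,x1,10):
        cv2.line(im,(int((x-x0+.5)*f),0),(int((x-x0+.5)*f),6 if x%50 else 16),(0,0,255),1)
        cv2.putText(im,str(x),(int((x-x0+.5)*f)-8,26),0,.35,(0,0,255))
    for y in range((y0//10+1)*10,y1,10):
        cv2.line(im,(0,int((y-y0+.5)*f)),(6,int((y-y0+.5)*f)),(0,0,255),1)
        cv2.putText(im,str(y),(8,int((y-y0+.5)*f)+4),0,.35,(0,0,255))
    cv2.imwrite(out,im)
crop("top",185,135,335,265,5,"pics/topc.png")
crop("scene",180,150,330,280,5,"pics/scenec.png")
E
```

```text
(no output)
```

View pics/topc.png

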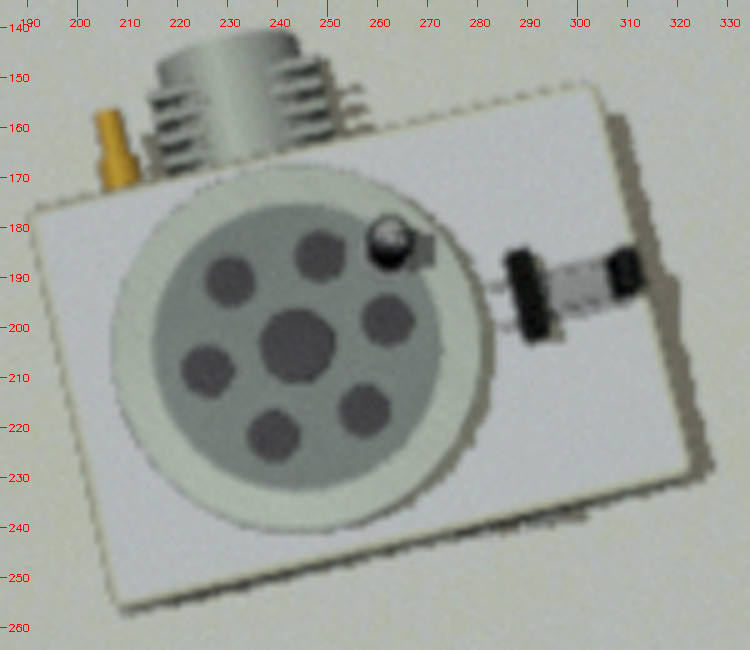

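View pics/scenec.png

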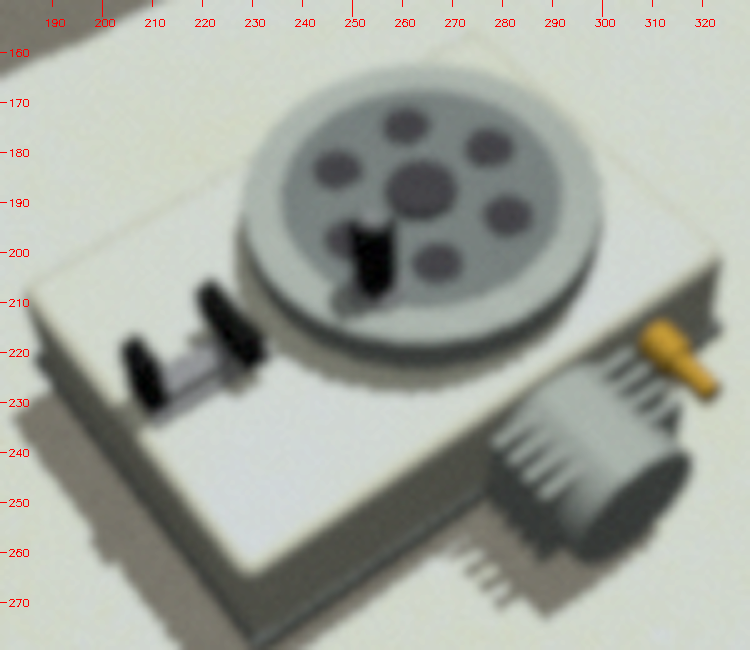

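```bash
cat > h.py <<'E'
import numpy as np, cv2
from scipy.optimize import least_squares
from workcell import bot, hand, kinematics, get_obs, vision
def cam(n):
    d=vision.read_camera(n); return d["intrinsics"],d["dist"],d["view"]
def back(c,px,z):
    K,D,V=c; u=cv2.undistortPoints(np.array([[px]],float),K,D)[0,0]
    R,t=V[:3,:3],V[:3,3]; o=-R.T@t; d=R.T@np.array([u[0],u[1],1]); return o+d*(z-o[2])/d[2]
def proj(c,P):
    K,D,V=c; return cv2.projectPoints(np.atleast_2d(P).astype(float),cv2.Rodrigues(V[:3,:3])[0],V[:3,3],K,np.array(D))[0][:,0]
E
python3 - <<'E'
from h import *
T=cam("top");S=cam("scene")
print("hub top",back(T,(244,203.5),.15),"scene",back(S,(263.3,187.5),.15))
cT=[back(T,p,.11) for p in[(191.5,176.5),(303.5,151),(323,230),(209,255.5)]]
cS=[back(S,p,.11) for p in[(187,208),(230.5,264),(323,201)]]
print(cT);print(cS)
# housing fit: local corners
L=np.array([[115,130],[115,-200],[-115,-200],[-115,130]])/1e3
def w(p,L): c,s=np.cos(p[2]),np.sin(p[2]); return np.c_[L[:,0]*c-L[:,1]*s+p[0],L[:,0]*s+L[:,1]*c+p[1]]
for nm,idx,pts in(("T",[0,1,2,3],cT),("S",[2,1,0],cS)):
    r=least_squares(lambda p:(w(p,L[idx])-np.array(pts)[:,:2]).ravel(),[.5,.02,.2]); print(nm,r.x,r.fun*1e3)
for nm,c,p in(("T",T,(262,181.5)),("S",S,(254.7,194.5))): print("knobtop",nm,back(c,p,.21))
print("knob tri mid S",back(S,(254.2,203),.185))
print("grip",back(T,(309.5,187.5),.16),back(S,(205.5,218.5),.16)); print("shoe",back(T,(287.5,192),.149))
E
```

```text
hub top [0.55738025 0.05040478 0.15      ] scene [0.55513426 0.04860856 0.15      ]
[array([0.63364925, 0.19920861, 0.11      ]), array([ 0.71438904, -0.1120532 ,  0.11      ]), array([ 0.49393412, -0.16834107,  0.11      ]), array([0.41667658, 0.14260781, 0.11      ])]
[array([ 0.50719171, -0.16325859,  0.11      ]), array([ 0.71952606, -0.10942312,  0.11      ]), array([0.63709906, 0.19538734, 0.11      ])]
T [0.5560047  0.04926788 0.24995318] [ 1.62508742  4.46562424  2.51363507 -4.01748316  0.11603737 -4.62209469
 -4.25475986  4.17395362]
S [0.56108542 0.05135192 0.26006037] [-5.81157657 -8.23535267  4.12020752 -2.92887603  1.69136905 11.1642287 ]
knobtop T [0.60874616 0.0048148  0.21      ]
knobtop S [0.61402148 0.00195112 0.21      ]
knob tri mid S [ 0.62035954 -0.00302264  0.185     ]
grip [ 0.6037647  -0.12364818  0.16      ] [ 0.5986146  -0.12979189  0.16      ]
shoe [ 0.59162366 -0.06585502  0.149     ]
```

```bash
cat >> h.py <<'E'
from scipy.spatial.transform import Rotation as Rn
def ori(a):  # tool down, jaw (z) direction at world angle a
    z=np.array([np.cos(a),np.sin(a),0]); y=np.array([0,0,-1.]); x=np.cross(y,z)
    return Rn.from_matrix(np.c_[x,y,z]).as_quat()
def jaw(o): z=Rn.from_quat(o["orientation"]).as_matrix()[:,2]; return np.arctan2(z[1],z[0])
E
python3 - <<'E'
from h import *
np.set_printoptions(precision=2,suppress=True)
o=get_obs(); print("jaw now",jaw(o))
V=cam("wrist")[2]; R=Rn.from_quat(o["orientation"]).as_matrix(); print("cam in tool",R.T@(-V[:3,:3].T@V[:3,3]-o["position"]), "cam fwd in tool",R.T@V[2,:3])
ax=np.array([.556,.0495]); th0=-.72
for flip in(0,np.pi):
  for f in (1,.5,0):
    print(flip,f)
    for d in(0,.7,1.4,2.1,2.9):
        th=th0-d; p=[*(ax+.07*np.array([np.cos(th),np.sin(th)])),.183]
        print(d,kinematics.solve_ik(p,ori(th0-f*d-np.pi/2+flip)))
E
```

```text
jaw now -1.313020130593809
cam in tool [-0.08 -0.13 -0.  ] cam fwd in tool [0.3  0.95 0.  ]
0 1
0 [ 0.    0.4   1.73 -0.    1.02  2.29]
0.7 [-0.04  0.34  1.82 -0.    0.99  2.95]
1.4 [-0.02  0.27  1.92  0.    0.95 -2.61]
2.1 [ 0.05  0.22  1.98 -0.    0.94 -1.84]
2.9 [ 0.16  0.24  1.96 -0.    0.94 -0.93]
0 0.5
0 [ 0.    0.4   1.73 -0.    1.02  2.29]
0.7 [-0.04  0.34  1.82 -0.    0.99  2.6 ]
1.4 [-0.02  0.27  1.92 -0.    0.95  2.97]
2.1 [ 0.05  0.22  1.98 -0.    0.94 -2.89]
2.9 [ 0.16  0.24  1.96 -0.    0.94 -2.38]
0 0
0 [ 0.    0.4   1.73 -0.    1.02  2.29]
0.7 [-0.04  0.34  1.82 -0.    0.99  2.25]
1.4 [-0.02  0.27  1.92 -0.    0.95  2.27]
2.1 [ 0.05  0.22  1.98 -0.    0.94  2.34]
2.9 [ 0.16  0.24  1.96 -0.    0.94  2.45]
3.141592653589793 1
0 [ 0.    0.4   1.73 -0.    1.02 -0.85]
0.7 [-0.04  0.34  1.82 -0.    0.99 -0.19]
1.4 [-0.02  0.27  1.92 -0.    0.95  0.53]
2.1 [ 0.05  0.22  1.98 -0.    0.94  1.3 ]
2.9 [ 0.16  0.24  1.96 -0.    0.94  2.21]
3.141592653589793 0.5
0 [ 0.    0.4   1.73 -0.    1.02 -0.85]
0.7 [-0.04  0.34  1.82 -0.    0.99 -0.54]
1.4 [-0.02  0.27  1.92 -0.    0.95 -0.17]
2.1 [ 0.05  0.22  1.98 -0.    0.94  0.25]
2.9 [ 0.16  0.24  1.96 -0.    0.94  0.76]
3.141592653589793 0
0 [ 0.    0.4   1.73 -0.    1.02 -0.85]
0.7 [-0.04  0.34  1.82 -0.    0.99 -0.89]
1.4 [-0.02  0.27  1.92 -0.    0.95 -0.87]
2.1 [ 0.05  0.22  1.98 -0.    0.94 -0.8 ]
2.9 [ 0.16  0.24  1.96 -0.    0.94 -0.69]
```

```bash
python3 - <<'E'
from h import *
bot.reach([.59,.0,.40],ori(-.72+np.pi/2)); o=get_obs(); print(o["time_s"],o["position"],o["wrist_force"])
d=vision.read_camera("wrist"); cv2.imwrite("pics/w1raw.png",d["frame"][:,:,::-1]); np.savez("w1.npz",K=d["intrinsics"],D=d["dist"],V=d["view"])
im=cv2.resize(d["frame"][:,:,::-1],None,fx=1.5,fy=1.5,interpolation=cv2.INTER_CUBIC); cv2.imwrite("pics/w1.png",np.clip(im*1.4,0,255).astype(np.uint8))
E
```

```text
3.075 [ 0.58996655 -0.00079267  0.39976966] [-1.18815097  0.11891902  0.79301383]
```

View pics/w1.png

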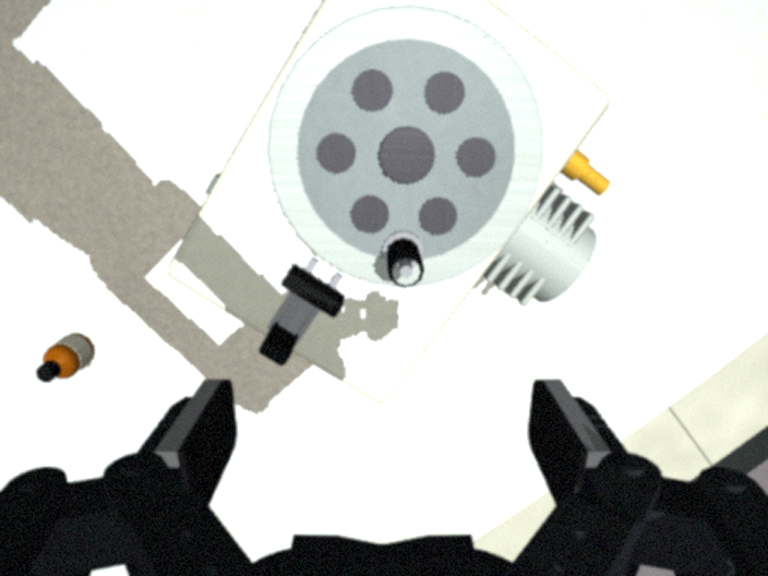

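The wrist view shows the hub at (406,155), the knob top at about (405,268), the shoe at about (313,289) and the grip at about (280,343), all in the x1.5 picture. I'll enlarge the knob and brake.

```bash
python3 - <<'E'
from h import *
def crop(im,x0,y0,x1,y1,f,out):
    im=cv2.resize(im[y0:y1,x0:x1],None,fx=f,fy=f,interpolation=cv2.INTER_CUBIC)
    for x in range((x0//10+1)*10,x1,10):
        cv2.line(im,(int((x-x0+.5)*f),0),(int((x-x0+.5)*f),6),(0,0,255),1);cv2.putText(im,str(x),(int((x-x0+.5)*f)-8,20),0,.35,(0,0,255))
    for y in range((y0//10+1)*10,y1,10):
        cv2.line(im,(0,int((y-y0+.5)*f)),(6,int((y-y0+.5)*f)),(0,0,255),1);cv2.putText(im,str(y),(8,int((y-y0+.5)*f)+4),0,.35,(0,0,255))
    cv2.imwrite(out,im)
crop(cv2.imread("pics/w1raw.png"),165,70,325,250,4,"pics/w1c.png")
E
```

```text
(no output)
```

View pics/w1c.png

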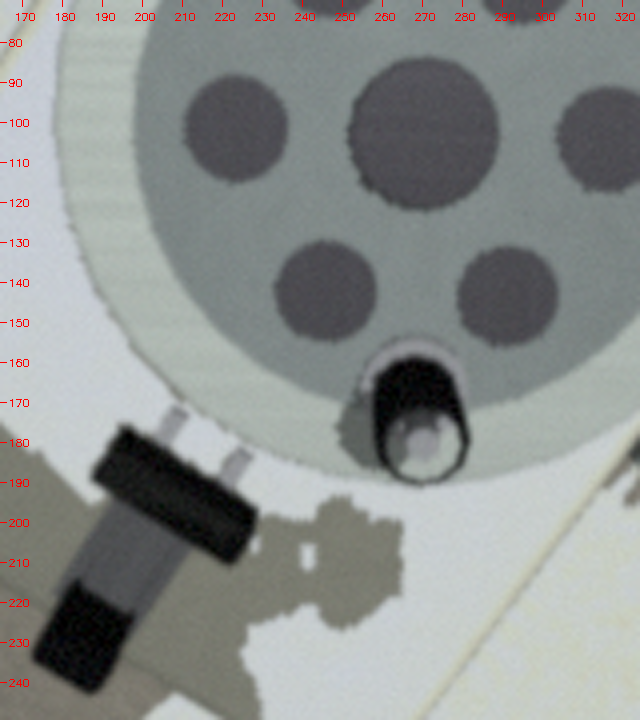

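```bash
python3 - <<'E'
from h import *
d=np.load("w1.npz"); W=(d["K"],d["D"],d["V"])
h=back(W,(270,102.5),.15);k=back(W,(269.5,179),.21);print("hub",h,"knob",k,"base",back(W,(267.5,165),.155))
v=(k-h)[:2];print(np.hypot(*v),np.arctan2(v[1],v[0]))
ax=np.array([.5555,.049]);a=.253
def loc(p): q=p[:2]-h[:2]; return np.array([q[0]*np.cos(a)+q[1]*np.sin(a),-q[0]*np.sin(a)+q[1]*np.cos(a)])*1e3
for p in[(183,214),(197,223),(187.5,242),(172,233)]: print("grip@.16",loc(back(W,p,.16)),"@.115",loc(back(W,p,.115)))
for p in[(195,176),(228,197),(222,210),(187.5,188)]: print("shoe@.149",loc(back(W,p,.149)))
# housing edge
raw=cv2.imread("pics/w1raw.png")
for p in [(253,267),(115,180),(405,65)]: print("corner",loc(back(W,p,.11)))
E
```

```text
hub [0.55630541 0.05051616 0.15      ] knob [0.60623348 0.00373465 0.21      ] base [0.60545559 0.00438082 0.155     ]
0.06842019551376549 -0.7528734840859965
grip@.16 [ -12.19717922 -157.76429564] @.115 [ -10.84996742 -177.94729539]
grip@.16 [   6.93720549 -158.19948151] @.115 [  10.64405333 -178.43614801]
grip@.16 [  10.15558494 -185.40355376] @.115 [  14.2593206 -208.9950033]
grip@.16 [ -10.86230071 -185.76025409] @.115 [  -9.35047283 -209.39569161]
shoe@.149 [ -24.07698762 -114.87927739]
shoe@.149 [  20.77961321 -114.88156991]
shoe@.149 [  23.65523437 -132.3691392 ]
shoe@.149 [ -23.86713111 -132.01217631]
corner [ 108.56832677 -193.38398928]
corner [-107.18896667 -189.84493007]
corner [107.99774834 125.74257057]
```

```bash
cat >> h.py <<'E'
AX=np.array([.556,.050]); TH0=-.745; A=.253
def kp(th,z=.183,r=.07): return [AX[0]+r*np.cos(th),AX[1]+r*np.sin(th),z]
def ft(o,th): # tangential push exerted on knob clockwise, radial, z : reaction negated
    t=np.array([np.sin(th),-np.cos(th)]); r=np.array([np.cos(th),np.sin(th)]); f=-np.asarray(o["wrist_force"]); return np.array([f[:2]@t,f[:2]@r,f[2]])
E
python3 - <<'E'
from h import *
np.set_printoptions(precision=3,suppress=True)
q=ori(TH0+np.pi/2)
bot.reach(kp(TH0,.26),q); hand.move_gripper(.055,25)
o=get_obs();print(o["time_s"],o["position"],"free",o["wrist_force"],o["gripper_width"])
bot.servo_line(kp(TH0),q,.08)
o=get_obs();print(o["time_s"],o["position"],"down",o["wrist_force"])
hand.move_gripper(.02,25)
o=get_obs();print(o["time_s"],o["position"],"grip",o["wrist_force"],o["gripper_width"],ft(o,TH0))
bot.dwell(.2);o=get_obs();print(o["time_s"],o["position"],"grip",o["wrist_force"],o["gripper_width"],ft(o,TH0),kp(TH0))
d=vision.read_camera("wrist")["frame"];cv2.imwrite("pics/w2.png",np.clip(d[:,:,::-1]*1.4,0,255).astype(np.uint8))
E
```

```text
4.15 [0.608 0.003 0.261] free [ 0.181  0.115 -0.013] 0.05489947295027952
5.2667 [0.608 0.003 0.184] down [ 0.493  0.408 -0.591]
5.6417 [0.608 0.003 0.184] grip [0.697 2.232 4.037] 0.02329237212607815 [ 2.113  1.001 -4.037]
5.8417 [0.608 0.003 0.184] grip [0.72  3.718 5.789] 0.02315903450754545 [ 3.221  1.992 -5.789] [np.float64(0.607456153166694), np.float64(0.002541973268099955), 0.183]
```

View pics/w2.png

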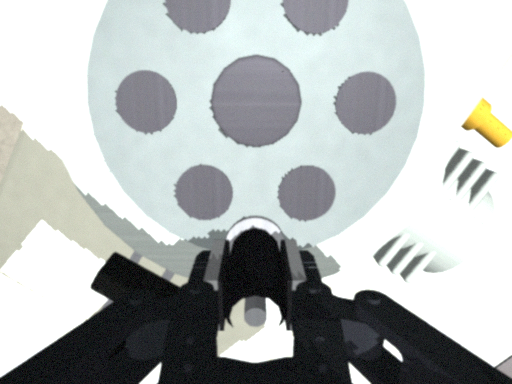

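The knob is pinched at 23 mm. First I'll turn 0.3 rad to learn the baseline drag; the compression can't start before that.

```bash
cat >> h.py <<'E'
def turn(th_from,d,step=.04,v=.02,stop=None):
    th=th_from; log=[]
    n=int(round(d/step))
    for i in range(n):
        th-=step
        bot.servo_line(kp(th),ori(th+np.pi/2),v)
        o=get_obs(); f=ft(o,th); p=o["position"][:2]-AX
        log.append((TH0-th,*f)); print("%.2f t=%.2f F=%.1f R=%.1f Z=%.1f a=%.3f r=%.4f w=%.4f"%(TH0-th,o["time_s"],*f,TH0-np.arctan2(p[1],p[0]),np.hypot(*p),o["gripper_width"]))
        if stop and stop(log): break
    return th,log
E
python3 - <<'E'
from h import *
turn(TH0,.32)
E
```

```text
0.04 t=6.18 F=6.2 R=2.4 Z=-2.8 a=0.021 r=0.0703 w=0.0232
0.08 t=6.47 F=7.6 R=1.6 Z=-4.9 a=0.058 r=0.0702 w=0.0233
0.12 t=6.77 F=6.5 R=2.3 Z=-3.6 a=0.097 r=0.0702 w=0.0235
0.16 t=7.06 F=7.7 R=3.0 Z=-2.9 a=0.137 r=0.0701 w=0.0233
0.20 t=7.35 F=7.2 R=2.4 Z=-2.8 a=0.177 r=0.0701 w=0.0236
0.24 t=7.64 F=7.6 R=2.4 Z=-3.9 a=0.217 r=0.0700 w=0.0235
0.28 t=7.93 F=8.2 R=3.5 Z=-3.1 a=0.256 r=0.0700 w=0.0238
0.32 t=8.22 F=7.2 R=2.9 Z=-3.7 a=0.296 r=0.0700 w=0.0232
```

```bash
python3 - <<'E'
from h import *
def stop(l):
    F=np.array([x[1] for x in l])
    if len(F)<5: return False
    m=np.convolve(F,np.ones(3)/3,"valid").max()
    return (m>10 and F[-2:].mean()<m-1.3) or m>25
th,l=turn(TH0-.32,2.28,stop=stop); print(th,TH0-th)
E
```

```text
0.36 t=8.52 F=6.3 R=4.0 Z=-2.4 a=0.335 r=0.0699 w=0.0234
0.40 t=8.81 F=8.1 R=4.1 Z=-3.0 a=0.375 r=0.0699 w=0.0235
0.44 t=9.10 F=7.1 R=4.1 Z=-2.4 a=0.415 r=0.0698 w=0.0234
0.48 t=9.39 F=7.2 R=3.6 Z=-2.8 a=0.455 r=0.0698 w=0.0234
0.52 t=9.68 F=7.3 R=4.3 Z=-2.6 a=0.494 r=0.0697 w=0.0229
0.56 t=9.97 F=6.8 R=4.7 Z=-1.8 a=0.534 r=0.0697 w=0.0233
0.60 t=10.27 F=8.1 R=5.1 Z=-1.9 a=0.573 r=0.0696 w=0.0236
0.64 t=10.56 F=7.5 R=5.1 Z=-2.2 a=0.613 r=0.0696 w=0.0234
0.68 t=10.85 F=7.8 R=5.8 Z=-1.2 a=0.652 r=0.0696 w=0.0231
0.72 t=11.14 F=7.1 R=5.8 Z=-1.4 a=0.692 r=0.0695 w=0.0231
0.76 t=11.43 F=8.5 R=5.7 Z=-1.5 a=0.732 r=0.0695 w=0.0232
0.80 t=11.72 F=7.0 R=5.7 Z=-1.1 a=0.771 r=0.0694 w=0.0233
0.84 t=12.02 F=6.5 R=6.2 Z=0.1 a=0.811 r=0.0694 w=0.0233
0.88 t=12.31 F=7.9 R=6.0 Z=-0.6 a=0.850 r=0.0693 w=0.0234
0.92 t=12.60 F=6.7 R=6.5 Z=-0.3 a=0.890 r=0.0693 w=0.0236
0.96 t=12.89 F=7.1 R=5.7 Z=0.2 a=0.930 r=0.0693 w=0.0232
1.00 t=13.18 F=7.1 R=6.3 Z=0.5 a=0.969 r=0.0692 w=0.0231
1.04 t=13.47 F=6.7 R=5.5 Z=-1.0 a=1.009 r=0.0692 w=0.0232
1.08 t=13.77 F=6.8 R=5.7 Z=-0.3 a=1.049 r=0.0691 w=0.0233
1.12 t=
[... 195 characters left out ...]
 a=1.205 r=0.0690 w=0.0234
1.28 t=15.22 F=9.2 R=6.9 Z=2.6 a=1.239 r=0.0689 w=0.0233
1.32 t=15.52 F=11.9 R=4.9 Z=3.9 a=1.275 r=0.0689 w=0.0234
1.36 t=15.81 F=11.1 R=6.0 Z=4.3 a=1.310 r=0.0688 w=0.0229
1.40 t=16.10 F=13.0 R=5.0 Z=3.7 a=1.347 r=0.0688 w=0.0231
1.44 t=16.39 F=15.3 R=4.8 Z=5.3 a=1.385 r=0.0687 w=0.0235
1.48 t=16.68 F=14.3 R=4.9 Z=5.7 a=1.424 r=0.0687 w=0.0232
1.52 t=16.98 F=15.5 R=4.3 Z=5.6 a=1.464 r=0.0687 w=0.0234
1.56 t=17.27 F=15.9 R=4.3 Z=6.0 a=1.505 r=0.0686 w=0.0233
1.60 t=17.56 F=14.8 R=4.7 Z=5.3 a=1.546 r=0.0686 w=0.0234
1.64 t=17.85 F=14.6 R=4.0 Z=3.5 a=1.589 r=0.0686 w=0.0232
1.68 t=18.14 F=13.1 R=4.4 Z=3.6 a=1.633 r=0.0686 w=0.0232
-2.425000000000001 1.680000000000001
```

The compression onset was at about 1.20 rad and the peak at about 1.50 (F 15.9). The force is now falling, at about 0.13 rad past the peak. I'll ease the load, let go and retreat upward.

```bash
python3 - <<'E'
from h import *
th=-2.425;q=ori(th+np.pi/2)
bot.servo_line(kp(th+.012),q,.02);o=get_obs();print(ft(o,th),o["position"])
hand.move_gripper(.055);o=get_obs();print(ft(o,th),o["position"],o["gripper_width"])
p=o["position"]
bot.servo_line([p[0],p[1],.27],q,.08)
o=get_obs();print(o["time_s"],ft(o,th),o["position"])
d=vision.read_camera("wrist")["frame"];cv2.imwrite("pics/w3.png",np.clip(d[:,:,::-1]*1.4,0,255).astype(np.uint8))
d=vision.read_camera("top")["frame"];cv2.imwrite("pics/t3.png",cv2.resize(d[135:265,185:335,::-1],None,fx=5,fy=5,interpolation=cv2.INTER_CUBIC))
E
```

```text
[10.26899238  4.24675336  1.62335305] [0.50652678 0.00241347 0.1837815 ]
[-0.86060448  0.1501835   0.12327337] [0.50332454 0.00339148 0.18274809] 0.05502306423353692
20.0417 [-0.2393804  -0.16600983  1.18820021] [0.5029843  0.00340013 0.26943585]
```

View pics/w3.png

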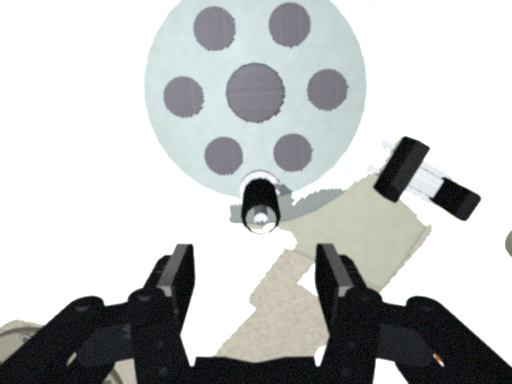

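View pics/t3.png

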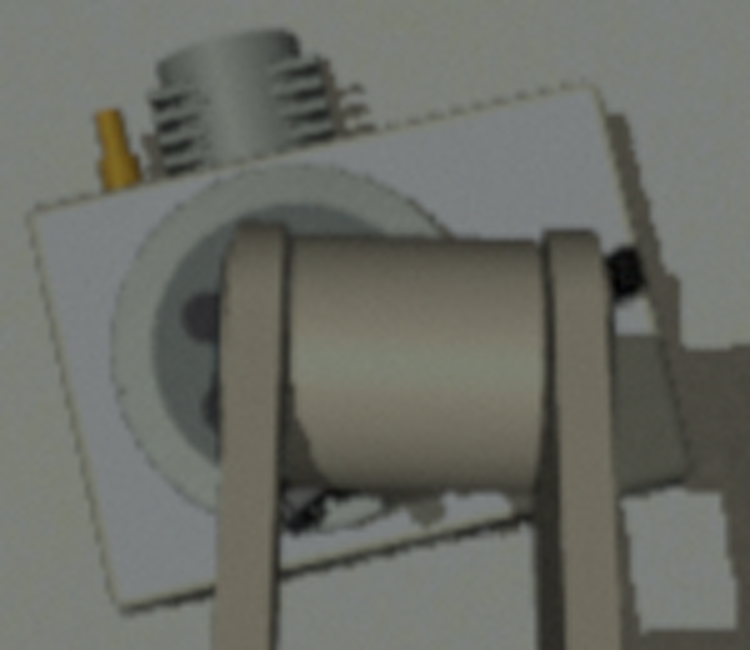

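The wheel is released with the knob near the lower left, well clear of the brake. Next I'll close the fingers and go behind the grip to push along the pump's +y.

```bash
cat >> h.py <<'E'
def lw(x,y,z): c,s=np.cos(A),np.sin(A); return [AX[0]+x*c-y*s,AX[1]+x*s+y*c,z]
def wl(p): c,s=np.cos(A),np.sin(A); q=np.asarray(p)[:2]-AX; return np.array([q[0]*c+q[1]*s,-q[0]*s+q[1]*c])
def fl(o): f=-np.asarray(o["wrist_force"]); c,s=np.cos(A),np.sin(A); return np.array([f[0]*c+f[1]*s,-f[0]*s+f[1]*c,f[2]])
E
python3 - <<'E'
from h import *
q=ori(A)
hand.move_gripper(0.0)
bot.reach(lw(0,-.222,.27),q)
o=get_obs();print(o["time_s"],wl(o["position"]),o["position"][2],fl(o),o["gripper_width"])
def pic(n,fx=1.5):
    d=vision.read_camera(n);cv2.imwrite(f"pics/{n}4.png",cv2.resize(np.clip(d["frame"][:,:,::-1]*1.4,0,255).astype(np.uint8),None,fx=fx,fy=fx)); np.savez(f"{n}4.npz",K=d["intrinsics"],D=d["dist"],V=d["view"])
pic("wrist")
bot.servo_line(lw(0,-.222,.139),q,.1)
o=get_obs();print(o["time_s"],wl(o["position"]),o["position"][2],fl(o))
pic("top"); pic("scene")
E
```

```text
21.95 [-9.70888533e-05 -2.21567769e-01] 0.2699159231725322 [ 0.42548815  0.0687971  -0.21631156] 0.00015813019263210285
23.4583 [ 0.00043052 -0.22224345] 0.1397352863478139 [-0.04170635 -0.0810968  -0.24507668]
```

View pics/wrist4.png

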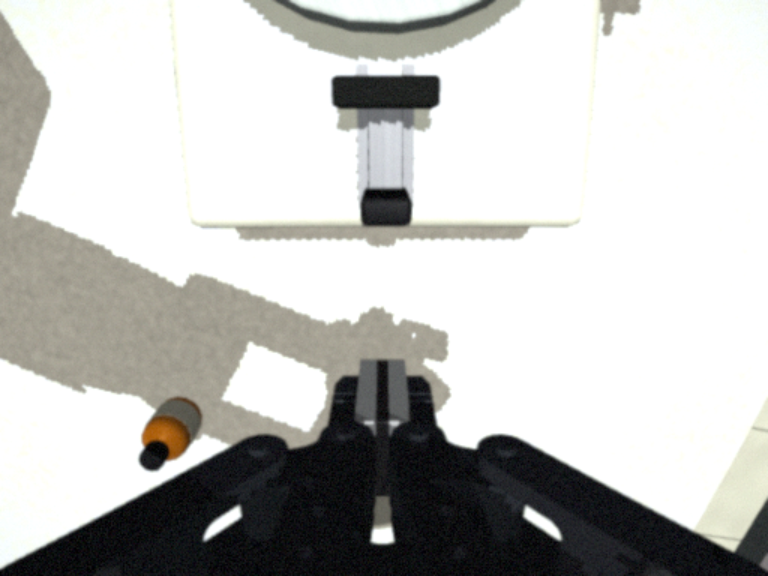

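View pics/scene4.png

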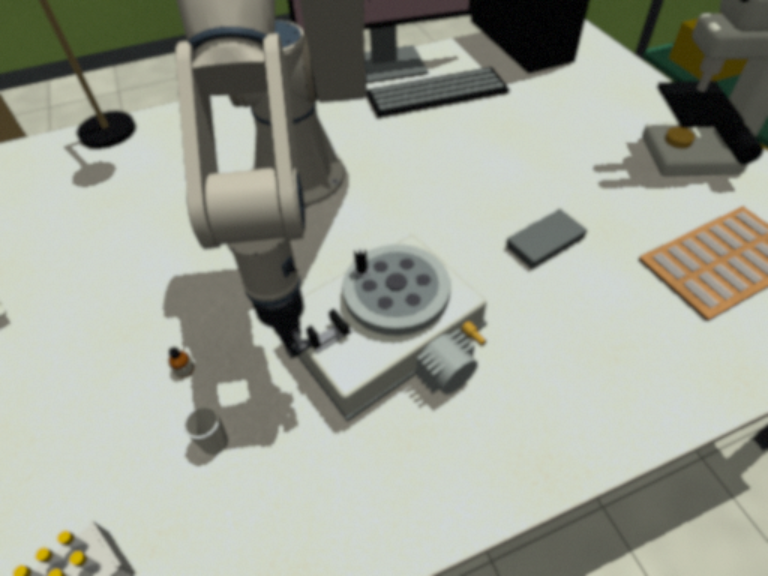

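The fingers are lined up with the grip in x: (382) against (386) in the wrist view. The bottle and jar are clear. Pushing now.

```bash
python3 - <<'E'
from h import *
T=(lambda d:(d["K"],d["D"],d["V"]))
q=ori(A); y=-.222
S=T(np.load("scene4.npz"));k=back(S,(361/1.5-.2,253/1.5-.2),.21);v=k[:2]-AX;print("knob from scene",k,np.hypot(*v),TH0-np.arctan2(v[1],v[0]))
bot.servo_line(lw(0,-.202,.139),q,.06); y=-.202
while y<-.160:
    y+=.0015; bot.servo_line(lw(0,y,.139),q,.02); o=get_obs();f=fl(o)
    print("%.4f t=%.2f y=%.4f"%(y,o["time_s"],wl(o["position"])[1]),f.round(1))
    if f[1]>14: break
E
```

```text
knob from scene [5.16209767e-01 1.94596575e-04 2.10000000e-01] 0.0637482618019817 1.4998747145280986
-0.2005 t=24.29 y=-0.2006 [ 0.1  0.8 -0.2]
-0.1990 t=24.54 y=-0.1993 [0.1 2.1 0.1]
-0.1975 t=24.79 y=-0.1976 [-0.6  3.4  1.3]
-0.1960 t=25.04 y=-0.1959 [-0.5  2.2  0.9]
-0.1945 t=25.29 y=-0.1943 [0.2 1.3 0.6]
-0.1930 t=25.54 y=-0.1928 [-0.1  2.1  0.7]
-0.1915 t=25.79 y=-0.1913 [ 0.2  2.6 -0.1]
-0.1900 t=26.04 y=-0.1898 [-0.9  2.2  0.7]
-0.1885 t=26.29 y=-0.1884 [-0.4  2.3  1.1]
-0.1870 t=26.54 y=-0.1869 [0.7 1.7 0.5]
-0.1855 t=26.79 y=-0.1854 [-0.   2.5  0.2]
-0.1840 t=27.04 y=-0.1838 [-0.6  1.2  0.7]
-0.1825 t=27.29 y=-0.1824 [-0.3  1.8 -0.5]
-0.1810 t=27.54 y=-0.1809 [0.4 1.9 0.5]
-0.1795 t=27.79 y=-0.1794 [0.5 1.6 0.1]
-0.1780 t=28.04 y=-0.1787 [0.1 5.3 1.5]
-0.1765 t=28.29 y=-0.1786 [ 0.8 12.8  2.9]
-0.1750 t=28.54 y=-0.1785 [ 1.9 20.6  5. ]
```

Hard stop after about 21 mm of travel: the force rose to 20 N with no further motion. I'll back off, rise clear and look.

```bash
python3 - <<'E'
from h import *
q=ori(A)
bot.servo_line(lw(0,-.222,.139),q,.06); bot.servo_line(lw(0,-.222,.30),q,.15)
bot.reach(lw(0,-.25,.36),q)
o=get_obs();print(o["time_s"],fl(o),wl(o["position"]))
for n in("wrist","top","scene"):
    d=vision.read_camera(n);cv2.imwrite(f"pics/{n}5.png",cv2.resize(np.clip(d["frame"][:,:,::-1]*1.4,0,255).astype(np.uint8),None,fx=1.5,fy=1.5)); np.savez(f"{n}5.npz",K=d["intrinsics"],D=d["dist"],V=d["view"])
    if n=="top":cv2.imwrite("pics/t5.png",cv2.resize(d["frame"][135:265,185:335,::-1],None,fx=5,fy=5,interpolation=cv2.INTER_CUBIC))
E
```

```text
31.0667 [-0.22668015 -0.00662252  0.40912319] [ 1.83128022e-04 -2.50676350e-01]
```

View pics/wrist5.png

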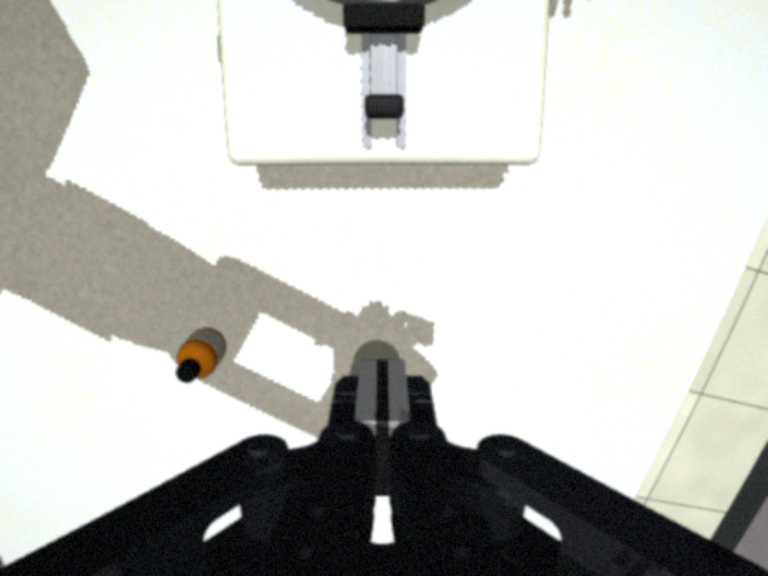

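View pics/t5.png

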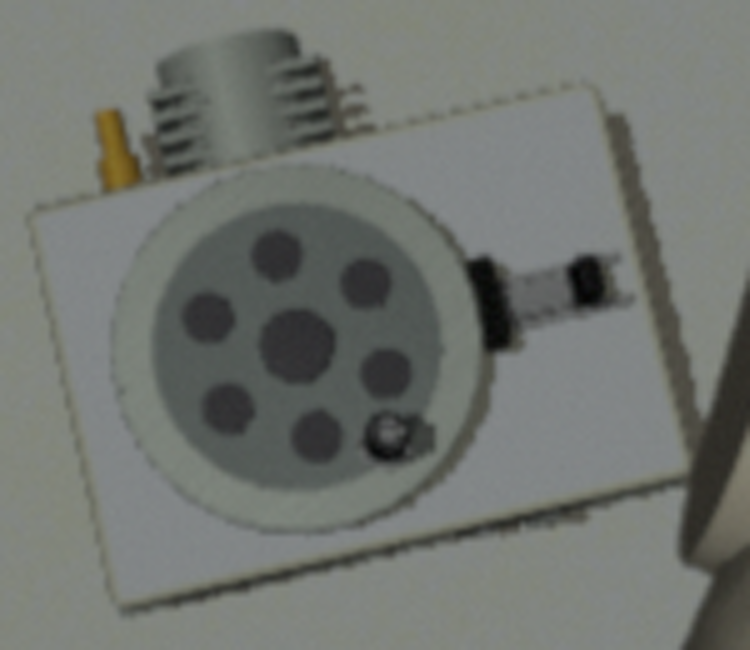

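```bash
python3 - <<'E'
from h import *
d=np.load("top5.npz");T=(d["K"],d["D"],d["V"])
def ang(px,z): p=back(T,(px[0]/5+184.6,px[1]/5+134.6),z); v=p[:2]-back(T,(244,203.5),.15)[:2]; return np.arctan2(v[1],v[0]),np.hypot(*v)
a,b=ang((390,240),.21),ang((388,433),.21);print("knob",a,b,a[0]-b[0])
B=[ang(p,.15)[0] for p in[(320,255),(229,282),(207,370),(273,435),(363,410),(387,320)]]
C=[ang(p,.15)[0] for p in[(277,255),(208,317),(228,408),(317,436),(386,372),(365,283)]]
m=lambda X:np.angle(np.mean(np.exp(6j*np.array(X))))/6
r=(m(B)-m(C))%(np.pi/3);print("holes rot",r,r+np.pi/3)
E
```

```text
knob (np.float64(-0.7712125527045977), np.float64(0.06770835049389826)) (np.float64(-2.37852129452445), np.float64(0.07001005782873156)) 1.6073087418198522
holes rot 0.57907234985667 1.6262699010532677
```

```bash
python3 - <<'E'
from workcell import hand_in,get_obs
print(get_obs()["time_s"]); print(hand_in())
E
```

```text
31.2167
the job is handed in; nothing more can be done
None
```

The flywheel is parked just past its compression peak, and the brake is fully home. I handed the job in at about 31 s, with the arm clear of everything.

- **Wheel:** I pinched the knob with a 25 N grip and turned it clockwise in small steps. Push was about 7 N until 1.2 rad, peaked at about 16 N near 1.50 rad, and had fallen to 13 N at 1.63 rad, where I eased off and let go. The final top view gives 1.63 rad turned by the wheel's holes and 1.61 rad by the knob. That puts it 0.1 to 0.13 rad past the peak, unmoved by the brake. The drag I measured (about 7 N) was a little below the stated 9 N.
- **Brake:** I pushed it from behind at about 2 N for about 21 mm until it hit a firm stop. There the force rose to 20 N with no further motion. The last picture shows the shoe against the rim.
- **Bystanders:** The arm never went near the box, bottle or jar.
- **Disagreement:** One mid-job knob reading from the scene camera gave a 64 mm radius instead of 70 mm, and an angle of 1.50 rad. I dropped it in favour of the top view.

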